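# Get the parts basket out from behind the jars

### The arm

A 6-joint arm with a two-finger parallel gripper is mounted at the origin on the work surface. World frame = base frame: x ahead of the robot, y to its left, z up, the work surface at z = 0. Lengths are in mm, angles in rad, forces in N, time in s.
With the tool pointing down it reaches from about 300 to 775 mm from the base axis. Payload 14.6 kg.
Tool frame: the origin (TCP) lies on the centre line of the jaws, within the pads' length; the fingertips stand 19 mm ahead of it and the grasp point (between the pads) is the TCP (bot.tip_reach is the distance from the TCP to the fingertips, in mm); y points along the fingers, x is the direction in which the jaws open and shut, and the axes are right-handed (so a half turn about y gives the same grasp; the last joint's range is limited). The gripper opens to 85 mm and grips with 20 to 120 N. Pads are 22 mm wide; open, the fingers measure 114 mm over their backs; the gripper's body (76 mm by 85 mm) begins 54 mm behind the grasp point. The pads swing forward as they close: fully open they stand 13 mm farther back than shut.
Start: joints at [1.045, 0.3, 1.521, -0, 1.321, -0.067], TCP at [243.576, 493.113, 250.281] pointing down, gripper open.
Joint ranges: [-3.03, 3.03], [-0.79, 2.21], [0.23, 2.52], [-1.04, 4.18], [0, 3.07], [-2.55, 2.55]. Speed limits (rad/s): [2.22, 2.22, 2.57, 3.14, 3.14, 3.14].

### API

Orientations are given as a unit quaternion [w, x, y, z].
In Python, from rig import bot gives the robot as it stands. Calls block until the motion is done:
- bot.move_to(position, orientation): joint-space move of the TCP to a pose.
- bot.servo_line(position, attitude=None, speed=150, until_force=None): straight line of the TCP; attitude=None keeps the orientation; speed is the mean speed in mm/s. With until_force (N) it stops when the force on the tool has changed by that much, and returns True; else False.
- bot.move_joints(angles): joint-space move.
- bot.move_gripper(opening, grip_force=None): finger opening in mm; grip_force is the grip in N (None keeps the last); returns when the fingers have stopped.
- bot.dwell(seconds).
- bot.ik(position, orientation): joint angles nearest the present ones, or None.
- bot.read_state(): the state.
- bot.read_camera(name): name is "scene" or "top" or "wrist"; returns a dict with "image" (420x560x3 uint8, blue, green, red), "depth" (420x560 float32, mm along the optical axis (not along the pixel's ray), 0 where there is no reading), "fovy" (degrees; the focal length in pixels is half the picture's height over the tangent of half this angle, whatever the lens; pixels are square), "cx", "cy" (the principal point, pixels), "eye" and "attitude" of the camera in the world; the wrist camera has in their place "mount" (4x4, takes a point from camera to tool coordinates, whose origin is the TCP and whose axes are the tool frame's). Camera axes: x right, y down, z forward; pixel columns grow to the right and rows downward; lengths in mm; the calibration is good to about 2 mm. A picture is of the moment at which its call begins: read the wrist's pose just before it.
A pose or a line that the arm cannot do raises bot.MotionError and nothing moves.
- bot.finish_job(): hands the job in, once; it reports no verdict.
The state is a dict: "clock": time; "joint_positions": joint angles; "qvel": joint speeds; "effort": joint torques, N m; "ee_pos": TCP position; "tool_rot": TCP orientation; "ft_force": force on the tool from outside, world axes, zero at the start; "moment": the same for the moment, N m; "grip_width": finger opening in mm.
Only numpy, scipy, OpenCV 4.12 (cv2) and the standard library are available. Lean on these libraries where they do the work, as an engineer would, in place of code of your own. Each camera call takes 0.05 s, during which the arm holds its last target. There are 200 camera calls.

### The job

Clear the three glass jars out of the way by standing them all in the round white tray at the side, beside the black loupe, which stays where it is. Only when all three stand there, take the steel parts basket from behind them and set it on the middle of the round black block; then put each jar back on the middle of the coaster of its lid's colour. Keep the jars and the basket upright, and set everything down rather than dropping it.

Things in the scene. Friction and masses are not known exactly. Their poses are not given: they have to be found in the camera images.
- jar_red: closed small-parts jar with clear glass body and red screw lid: upright cylinder 80 mm tall; glass 54 mm diameter, the lid (top 18 mm) 56 mm diameter; about 160 g. Origin: centre of its underside; z up along the jar. At the start it stands on the red coaster, its underside 10 mm above the bench.
- jar_yellow: closed small-parts jar with clear glass body and yellow screw lid: upright cylinder 80 mm tall; glass 54 mm diameter, the lid (top 18 mm) 56 mm diameter; about 160 g. Origin: centre of its underside; z up along the jar. At the start it stands on the yellow coaster, its underside 10 mm above the bench.
- jar_blue: closed small-parts jar with clear glass body and blue screw lid: upright cylinder 80 mm tall; glass 54 mm diameter, the lid (top 18 mm) 56 mm diameter; about 160 g. Origin: centre of its underside; z up along the jar. At the start it stands on the blue coaster, its underside 10 mm above the bench.
- coaster_red: flat red disc, 72 mm diameter, 2 mm thick, fixed on a round dark wooden rack base (216 mm diameter, top 8 mm above the bench). Home of the red-lidded jar. Origin: centre of its underside, 8 mm above the bench. The coasters lie 68 mm from the middle of the rack, where the basket starts: one on the robot's side, one on either side.
- coaster_yellow: flat yellow disc, 72 mm diameter, 2 mm thick, fixed on a round dark wooden rack base (216 mm diameter, top 8 mm above the bench). Home of the yellow-lidded jar. Origin: centre of its underside, 8 mm above the bench. The coasters lie 68 mm from the middle of the rack, where the basket starts: one on the robot's side, one on either side.
- coaster_blue: flat blue disc, 72 mm diameter, 2 mm thick, fixed on a round dark wooden rack base (216 mm diameter, top 8 mm above the bench). Home of the blue-lidded jar. Origin: centre of its underside, 8 mm above the bench. The coasters lie 68 mm from the middle of the rack, where the basket starts: one on the robot's side, one on either side.
- basket: round open steel parts basket with a cross divider (8 mm below the rim): 54 mm outside diameter, 34 mm tall, wall 3 mm, about 70 g. Origin: centre of its underside; z up. Starts mid-rack, 8 mm above the bench, jars 12 to 16 mm from it on three sides; on the fourth (away from the robot) an aluminium backrest 90 mm wide, top 52 mm above the bench, 46 mm from its centre. Take it across its outside.
- side_tray: round white tray fixed on the bench, 220 mm outside diameter, inner floor 214 mm diameter and 4 mm above the bench, rim 9 mm above the bench. Left or right of the rack. Origin: centre of its underside, on the bench. The side area for the jars; the black loupe already stands in it, so the three jars share the rest.
- stand: round black assembly block with a bright ring round its edge, fixed on the bench, 84 mm diameter, flat top 14 mm above the bench. On the other side of the rack from the tray; a small round tin and a brass movement holder (both under 15 mm tall) lie about 85 mm from its centre. Origin: centre of its underside, on the bench. The basket goes on it.
- loupe: watchmaker's black eye loupe standing in the white tray, 56 mm from the tray's centre in any direction: foot 44 mm diameter, upper part 30 mm diameter, 30 mm tall. Origin: centre of its underside. To be left where it is.

How it is judged:
By the outcome, as a careful person would: the job done as asked, in the order asked, and still so for the second after the job is handed in, with the robot touching nothing.
It also fails if it takes over 120 s, if anything falls off the work surface, if the arm or the gripper's body presses on something with over 40 N, if the wrist force passes 120 N, or if a joint passes its speed limit or range.

## Working session

There is one attempt and no reset: what is moved stays moved. The work goes in short steps, each a Python script; the robot and the scene stay as the last script left them, time stands still between calls to the robot, and variables do not carry over. Pictures are saved under pics/ and viewed, about 12 in all and at most 16, crops included, and the job is handed in when it is done.

```bash
ls; mkdir -p pics; python3 - <<'E'
from rig import bot
import cv2,numpy as np
for n in ("scene","top"):
    c=bot.read_camera(n); cv2.imwrite(f"pics/{n}0.png",c["image"]); np.savez(f"{n}0.npz",**c)
    print(n,{k:v for k,v in c.items() if k not in("image","depth")})
c=bot.read_camera("wrist");print(c["mount"],c["fovy"],c["cx"],c["cy"])
print(bot.read_state(),bot.tip_reach)
E
```

```text
pics
scene {'fovy': 52.77228804492569, 'cx': 278.0616253112815, 'cy': 206.63285661647706, 'eye': array([920.31411662, 379.95843117, 776.10332778]), 'attitude': array([-0.12558848,  0.38783175,  0.86298375, -0.29845119])}
top {'fovy': 44.913893383318374, 'cx': 289.6753489136307, 'cy': 209.485300259577, 'eye': array([ 321.1134313 ,    5.5627426 , 1125.29092072]), 'attitude': array([-0.06812001,  0.71359766, -0.69438583,  0.06297898])}
[[ 9.99999407e-01  1.08788412e-03 -4.23622345e-05  5.31309703e-01]
 [ 3.62535934e-04 -2.96054083e-01  9.55171110e-01 -1.24305349e+02]
 [ 1.02657397e-03 -9.55170559e-01 -2.96054302e-01  7.53836120e+01]
 [ 0.00000000e+00  0.00000000e+00  0.00000000e+00  1.00000000e+00]] 67.03202420239678 281.3218271395316 216.48758036418496
{'clock': 0.15, 'joint_positions': array([ 1.04539363e+00,  3.00331083e-01,  1.52145874e+00, -1.06937634e-06,
        1.32071167e+00, -6.66115043e-02]), 'qvel': array([-5.62641025e-04, -1.32809250e-03, -2.63771323e-03,  9.55125073e-04,
       -1.30892280e-05,  1.38408231e-03]), 'effort': array([ 1.08989832e-03, -5.43669426e+01, -3.61884928e+01, -8.32275441e-05,
        3.13634708e-03, -1.15202312e-05]), 'ee_pos': array([243.49761597, 492.97036235, 249.84987458]), 'tool_rot': array([-0.60044502,  0.60074776,  0.37292411, -0.37349098]), 'ft_force': array([-0.22735067, -0.09177065,  0.02801548]), 'moment': array([-0.04362459,  0.00106959,  0.01390557]), 'grip_width': 85.27201545285094} 19.0
```

View pics/top0.png

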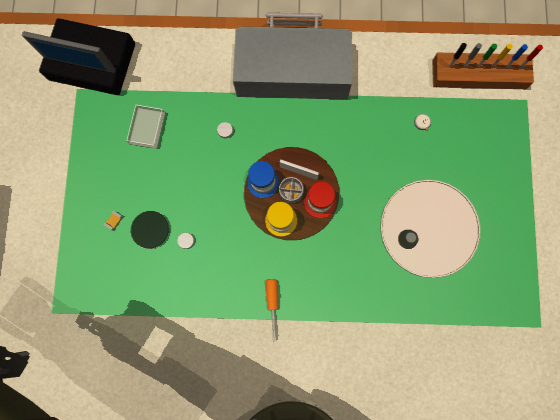

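View pics/scene0.png

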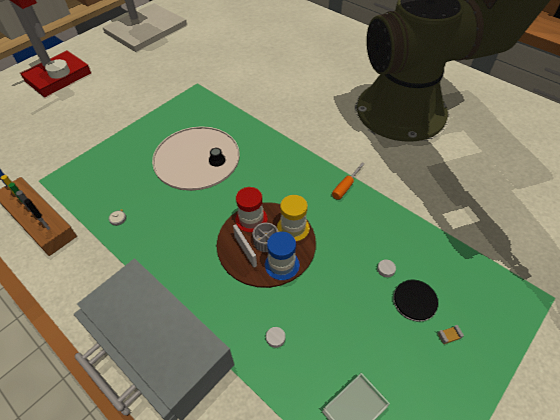

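```bash
cat > h.py <<'E'
import numpy as np,cv2
from scipy.spatial.transform import Rotation as R
def Q(q): return R.from_quat(np.roll(q,-1))
def pose(c,st=None):
    if "mount" in c:
        T=Q(st["tool_rot"]).as_matrix(); M=np.asarray(c["mount"])
        return T@M[:3,:3], T@M[:3,3]+st["ee_pos"]
    return Q(c["attitude"]).as_matrix(), np.asarray(c["eye"],float)
def f(c): return 210/np.tan(np.radians(float(c["fovy"]))/2)
def plane(c,uv,z,st=None):
    A,e=pose(c,st); uv=np.atleast_2d(uv).astype(float)
    d=np.c_[(uv[:,0]-c["cx"])/f(c),(uv[:,1]-c["cy"])/f(c),np.ones(len(uv))]@A.T
    return e+d*((z-e[2])/d[:,2])[:,None]
def cloud(c,st=None):
    A,e=pose(c,st); v,u=np.mgrid[:420,:560]; D=c["depth"]
    P=np.stack([(u-c["cx"])/f(c)*D,(v-c["cy"])/f(c)*D,D],-1)@A.T+e
    P[D<=0]=np.nan; return P
def mask(c,col):
    h=cv2.cvtColor(c["image"],cv2.COLOR_BGR2HSV).astype(int);H,S,V=h[...,0],h[...,1],h[...,2]
    return {"red":((H<6)|(H>172))&(S>190)&(V>90),"yellow":(H>20)&(H<33)&(S>170)&(V>120),
      "blue":(H>105)&(H<125)&(S>150)&(V>80),"white":(S<60)&(V>190),"dark":(V<45)}[col]
def circ(P): # least-squares circle
    A=np.c_[2*P[:,:2],np.ones(len(P))]; s=np.linalg.lstsq(A,(P[:,:2]**2).sum(1),rcond=None)[0]
    return s[:2],np.sqrt(s[2]+s[:2]@s[:2])
def blob(m,near=None):
    cs,_=cv2.findContours(m.astype(np.uint8),cv2.RETR_EXTERNAL,cv2.CHAIN_APPROX_NONE)
    cs=[k for k in cs if len(k)>15 and (near is None or cv2.pointPolygonTest(k,near,True)>-8)]
    return max(cs,key=cv2.contourArea)[:,0]
E
python3 - <<'E'
from h import *
np.set_printoptions(precision=1,suppress=True)
for n,tr,stn in(("top",(430,228),(150,229)),("scene",(190,160),(416,300))):
    c=dict(np.load(n+"0.npz")); P=cloud(c)
    print(n)
    for col in("red","yellow","blue"):
        m=mask(c,col)&(P[...,2]>60); q=P[m]; top=q[q[:,2]>np.median(q[:,2])-4] 
        t=P[m&(abs(P[...,2]-90)<5)]
        mm=(abs(P[...,2]-90)<5)&m; k=blob(mm)
        print(col,m.sum(),len(t),"z",np.nanmedian(t[:,2]),"c",np.nanmean(t,0),"fit",circ(plane(c,k,90)))
    # rack/basket rim by depth
    print("tray",circ(plane(c,blob(mask(c,"white"),tr),9)))
    print("stand",circ(plane(c,blob(mask(c,"dark"),stn),14)))
    print("P tray/stand",P[tr[1],tr[0]],P[stn[1],stn[0]])
    for u,v in (((408,238),) if n=="top" else ((217,152),)): print("loupe",P[v,u])
    lo=(P[...,2]>15)&(P[...,2]<45)&(np.hypot(*(np.moveaxis(P[...,:2],-1,0)-P[tr[1],tr[0],:2,None,None]))<95)
    print("loupe pts",lo.sum(),np.nanmedian(P[lo],0), circ(plane(c,blob((P[...,2]>26)&lo),30)))
E
```

```text
top
red 561 534 z 90.18292901030907 c [549.9 -48.9  90.3] fit (array([550.1, -48.9]), np.float64(26.642245037858135))
yellow 581 544 z 90.14407707303326 c [504.5  36.   90.2] fit (array([504.6,  36. ]), np.float64(26.722387958353266))
blue 541 513 z 90.19348657401201 c [591.   78.4  90.2] fit (array([591.1,  78.4]), np.float64(26.37192189863578))
tray (array([ 495.6, -291.2]), np.float64(102.04862889692149))Traceback (most recent call last):
  File "<stdin>", line 13, in <module>
  File "h.py", line 28, in blob
    return max(cs,key=cv2.contourArea)[:,0]
           ~~~^^^^^^^^^^^^^^^^^^^^^^^^
ValueError: max() iterable argument is empty
```

```bash
cat >> h.py <<'E'
def notgreen(c):
    h=cv2.cvtColor(c["image"],cv2.COLOR_BGR2HSV).astype(int)
    return ~((h[...,0]>50)&(h[...,0]<90)&(h[...,1]>100)&(h[...,2]>50))
E
python3 - <<'E'
from h import *
np.set_printoptions(precision=1,suppress=True)
for n,tr,stn,rk in(("top",(430,228),(150,229),(291,210)),("scene",(190,160),(416,300),(240,265))):
    c=dict(np.load(n+"0.npz")); P=cloud(c)
    print(n)
    for col in("red","yellow","blue"):
        mm=(abs(P[...,2]-90)<5)&mask(c,col); k=blob(mm)
        print(col,np.nanmedian(P[mm],0),circ(plane(c,k,90)))
    ng=notgreen(c)
    for nm,p,z in(("tray",tr,7),("stand",stn,14),("rack",rk,8)):
        k=blob(ng,p); q=plane(c,k,z); ctr,r=circ(q)
        q=q[abs(np.hypot(*(q[:,:2]-ctr).T)-r)<6]; print(nm,circ(q),len(q),P[p[1],p[0]])
    t=P[tr[1],tr[0],:2]
    lo=(P[...,2]>15)&(P[...,2]<45)&(np.hypot(P[...,0]-t[0],P[...,1]-t[1])<95)
    print("loupe",lo.sum(),np.nanmedian(P[lo],0),circ(plane(c,blob(P[...,2]*lo>26),30)))
    b=(P[...,2]>20)&(P[...,2]<50)&(np.hypot(P[...,0]-570,P[...,1]-21)<30)
    b&=P[...,2]>37; k=P[b]; print("basket rim",len(k),np.median(k,0),circ(plane(c,blob(b),42)))
    w=(P[...,2]>46)&(P[...,2]<56)&(P[...,0]>590)&(abs(P[...,1]-10)<60)&~mask(c,"blue"); k=P[w]
    if len(k): print("backrest",len(k),k.mean(0),cv2.minAreaRect(k[:,:2].astype(np.float32)))
E
```

```text
top
red [549.8 -48.7  90.2] (array([550.1, -48.9]), np.float64(26.642245037858135))
yellow [504.5  36.   90.1] (array([504.6,  36. ]), np.float64(26.722387958353266))
blue [590.8  78.5  90.2] (array([591.1,  78.4]), np.float64(26.37192189863578))
tray (array([593.5,  43.6]), np.float64(640.8377196818653)) 146 [ 498.  -296.9    4.2]
stand (array([591.6,  43.3]), np.float64(636.850696491936)) 149 [477.5 324.3  14.2]
rack (array([593.3,  43.6]), np.float64(640.2646686914572)) 146 [514.7  13.1  88.9]
loupe 198 [ 470.5 -242.9   34.3] (array([ 472.2, -246.2]), np.float64(14.675922437408698))
basket rim 106 [569.1  19.5  41.4] (array([571.1,  15.9]), np.float64(25.077191567035932))
backrest 264 [683.8   4.   51.4] ((697.1376342773438, 7.193138122558594), (210.79966735839844, 117.05400085449219), 1.4374446868896484)
scene
red [552.9 -45.7  90.3] (array([552.4, -46.6]), np.float64(25.93495432454586))
yellow [507.3  38.6  90.3] (array([506.6,  38.1]), np.float64(26.43360002226288))
blue [594.   81.5  90.4] (array([593.4,  81.2]), np.float64(26.511752236029878))
tray (array([ 500.6, -293. ]), np.float64(111.70290192203557)) 217 [ 518.2 -295.8    4.1]
stand (array([482.9, 329. ]), np.float64(42.42392328687398)) 123 [481.  330.5  11.8]
rack (array([561.5,   6.6]), np.float64(116.56925033425689)) 88 [651.7  17.9  10.1]
loupe 153 [ 477.  -237.7   32.3] (array([ 472.6, -244. ]), np.float64(16.140530461363326))
basket rim 111 [574.3  12.2  41.3] (array([573.2,  19. ]), np.float64(25.300707102321766))
backrest 167 [620.2   4.7  51.8] ((620.6900634765625, 13.267406463623047), (108.93783569335938, 23.343530654907227), 82.81098937988281)
```

```bash
cat >> h.py <<'E'
def down(deg,flip=0):
    a=np.radians(deg+180*flip); x=np.array([np.cos(a),np.sin(a),0]); y=np.array([0,0,-1.])
    return np.roll(R.from_matrix(np.c_[x,y,np.cross(x,y)]).as_quat(),1)
def over(bot,xy,z,deg):
    q0=bot.read_state()["joint_positions"]; best=None
    for fl in(0,1):
        o=down(deg,fl); q=bot.ik([*xy,z],o)
        if q is not None:
            d=abs(np.array(q)-q0).max()
            if best is None or d<best[0]: best=(d,o)
    bot.move_to([*xy,z],best[1])
def pick(bot,xy,deg,z,zt,force=40,opening=85):
    over(bot,xy,zt,deg); bot.move_gripper(opening)
    bot.servo_line([*xy,z]); bot.move_gripper(0,force)
    w=bot.read_state()["grip_width"]; bot.servo_line([*xy,zt])
    s=bot.read_state(); print("picked w",round(w,1),round(s["grip_width"],1),"F",s["ft_force"].round(1),"t",s["clock"]); return w
def place(bot,xy,deg,z,zt,opening=85):
    over(bot,xy,zt,deg); bot.servo_line([*xy,z+4])
    hit=bot.servo_line([*xy,z-3],speed=15,until_force=4)
    s=bot.read_state(); bot.move_gripper(opening)
    bot.servo_line([*xy,zt]); print("placed hit",hit,s["ee_pos"].round(1),"t",bot.read_state()["clock"])
E
python3 - <<'E'
from h import *; from rig import bot
bot.move_gripper(85)
over(bot,(505.6,37),180,72)
pick(bot,(505.6,37),72,80,180)
st=bot.read_state();c=bot.read_camera("wrist");cv2.imwrite("pics/w1.png",c["image"])
E
```

```text
picked w 55.2 55.1 F [ 0.3  0.7 -1.1] t 4.775
```

View pics/w1.png

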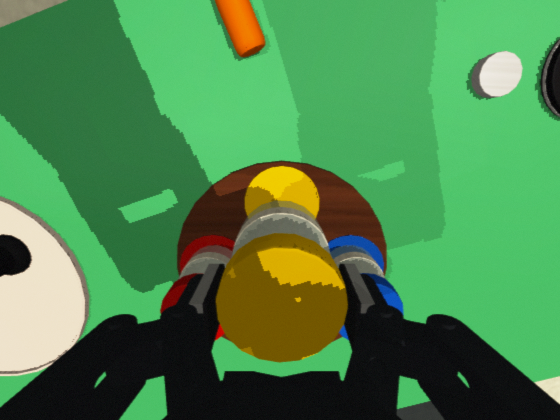

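The yellow jar hangs upright and centred between the jaws (lid at about 282,298), and its coaster at (282,188) is now bare.

```bash
python3 - <<'E'
from h import *; from rig import bot
np.set_printoptions(precision=1,suppress=True)
place(bot,(444,-328),213,74,190)
for n in("top","scene"):
    c=bot.read_camera(n); P=cloud(c); m=(abs(P[...,2]-84)<5)&mask(c,"yellow"); cv2.imwrite(f"pics/{n}1.png",c["image"])
    if m.sum()>50: print(n,m.sum(),circ(plane(c,blob(m),84)))
pick(bot,(551.2,-47.7),72,80,190)
place(bot,(529,-350),298,74,190)
over(bot,(592.2,79.8),190,72)
for n in("top","scene"):
    c=bot.read_camera(n); P=cloud(c); cv2.imwrite(f"pics/{n}2.png",c["image"])
    for k in("yellow","red"):
        m=(abs(P[...,2]-84)<5)&mask(c,k)
        if m.sum()>50: print(n,k,m.sum(),circ(plane(c,blob(m),84)))
E
```

```text
placed hit True [ 444.4 -328.4   75. ] t 8.7917
top 320 (array([ 446.2, -321.8]), np.float64(21.875236058585976))
scene 218 (array([ 447.6, -322.5]), np.float64(22.77926080548232))
picked w 55.0 54.8 F [ 0.2 -0.1 -1.8] t 12.4167
placed hit True [ 529.4 -350.2   75. ] t 16.625
top yellow 569 (array([ 442.6, -328. ]), np.float64(26.87175211187624))
top red 521 (array([ 527.6, -349.2]), np.float64(26.214374188072338))
scene yellow 264 (array([ 445.4, -325.1]), np.float64(26.846804812206383))
scene red 287 (array([ 531.2, -344.8]), np.float64(26.94261061112484))
```

View pics/scene2.png

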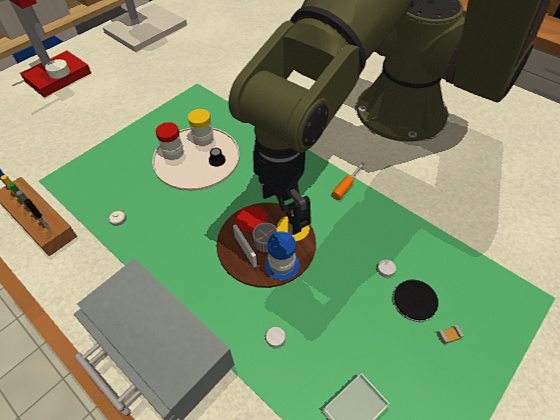

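Scene picture: red (167,140) and yellow (200,120) jars stand upright in the tray clear of the loupe (217,155). The blue jar is still on the rack.

```bash
python3 - <<'E'
from h import *; from rig import bot
np.set_printoptions(precision=1,suppress=True)
pick(bot,(593,78),72,80,190)
place(bot,(558,-267),23,74,190)
c=bot.read_camera("top"); np.savez("top3.npz",**c); c=bot.read_camera("scene"); np.savez("scene3.npz",**c)
over(bot,(540,20),250,72)
st=bot.read_state(); w=bot.read_camera("wrist"); np.savez("w3.npz",**w,ee_pos=st["ee_pos"],tool_rot=st["tool_rot"])
im=dict(np.load("top3.npz"))["image"]; cv2.imwrite("pics/t3.png",cv2.resize(im[110:310,80:500],None,fx=1.8,fy=1.8)); cv2.imwrite("pics/w3.png",w["image"])
for n in("top","scene"):
    c=dict(np.load(n+"3.npz")); P=cloud(c)
    for k in("yellow","red","blue"):
        m=(abs(P[...,2]-84)<5)&mask(c,k); 
        if m.sum()>50: print(n,k,m.sum(),circ(plane(c,blob(m),84)))
        m=(abs(P[...,2]-10)<5)&mask(c,k)&(P[...,1]>-100)
        if m.sum()>50: print(n,k,"coaster",m.sum(),circ(plane(c,blob(m),10)))
E
```

```text
picked w 54.7 54.8 F [ 0.4  0.  -1.6] t 20.9417
placed hit True [ 558.5 -267.3   75.1] t 24.8333
top yellow coaster 873 (array([505.9,  35.9]), np.float64(34.61342973410118))
top red coaster 769 (array([549.7, -49.7]), np.float64(34.63522300386684))
top blue coaster 721 (array([591.8,  79.2]), np.float64(33.97182090986446))
scene yellow 226 (array([ 444.7, -327.7]), np.float64(24.771226645217205))
scene yellow coaster 673 (array([507.2,  37.9]), np.float64(34.580609764722425))
scene red 173 (array([ 528.9, -345.6]), np.float64(22.32235200960358))
scene red coaster 585 (array([550.4, -50.7]), np.float64(33.278563472991976))
scene blue 328 (array([ 560.1, -262. ]), np.float64(26.988145896398212))
scene blue coaster 798 (array([593.1,  81.2]), np.float64(34.36742653212603))
```

View pics/t3.png

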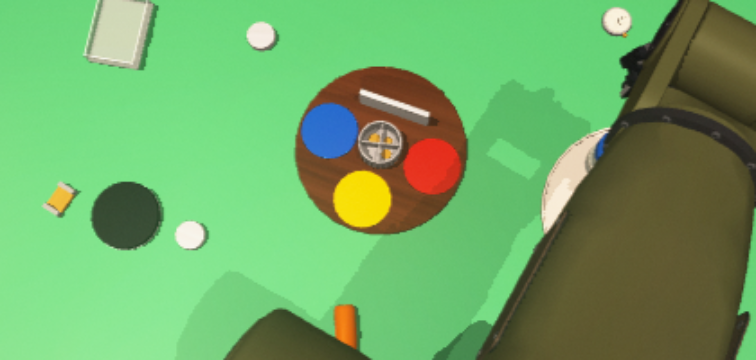

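View pics/w3.png

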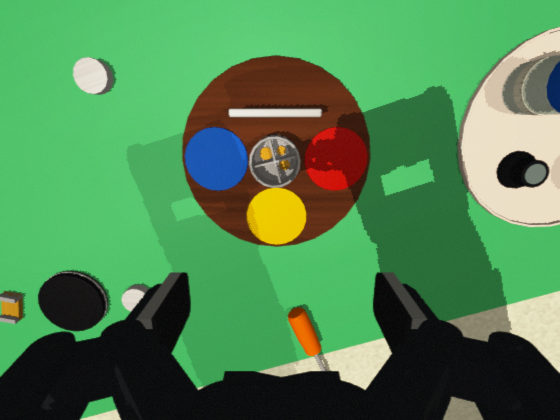

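Top crop shows all three coasters bare and the basket free at (381,144); the blue jar is beside the arm. The wrist view shows the same: coasters at (215,158), (337,158), (276,216), the basket at (275,161) and the stand at (72,300).

```bash
python3 - <<'E'
from h import *
np.set_printoptions(precision=1,suppress=True)
w=dict(np.load("w3.npz")); P=cloud(w,w)
h=cv2.cvtColor(w["image"],cv2.COLOR_BGR2HSV).astype(int)
H,S,V=h[...,0],h[...,1],h[...,2]
M={"red":((H<4)|(H>174))&(S>200)&(V>60),"yellow":mask(w,"yellow"),"blue":mask(w,"blue")}
C={}
for k,m in M.items():
    cn=blob(m&(abs(P[...,2]-10)<8)); C[k]=circ(plane(w,cn,10,w)); print(k,C[k])
mid=(C["red"][0]+C["blue"][0])/2; print("mid",mid,"yaw",np.degrees(np.arctan2(*(C["blue"][0]-C["red"][0])[::-1])), "ydist",np.linalg.norm(C["yellow"][0]-mid))
b=(P[...,2]>35)&(P[...,2]<48)&(np.hypot(P[...,0]-mid[0],P[...,1]-mid[1])<34)
print("basket",b.sum(),np.nanmedian(P[b],0),circ(plane(w,blob(b),42,w)))
for n,c,st,near in(("w",w,w,(72,300)),("top3",dict(np.load("top3.npz")),None,(150,229)),("top0",dict(np.load("top0.npz")),None,(150,229)),("sc3",dict(np.load("scene3.npz")),None,(416,300))):
    hh=cv2.cvtColor(c["image"],cv2.COLOR_BGR2HSV).astype(int); m=notgreen(c); Pc=cloud(c,st)
    x0,y0=near; bx=np.zeros_like(m); bx[y0-45:y0+45,max(0,x0-45):x0+45]=1
    m=(abs(Pc[...,2]-14)<6)&bx; q=plane(c,blob(m,near),14,st); ct,r=circ(q)
    m2=(hh[...,2]<60)&bx; q2=circ(plane(c,blob(m2,near),14,st)); print(n,"stand",ct,r,q2, np.nanmedian(Pc[m],0))
E
```

```text
red (array([550.9, -49. ]), np.float64(35.20546349405054))
yellow (array([507.2,  36.7]), np.float64(35.36750218445656))
blue (array([592.9,  80.2]), np.float64(35.02087102996123))
mid [571.9  15.6] yaw 71.99932930366528 ydist 68.07011258950743
basket 584 [572.5  16.4  42.3] (array([573.1,  16.1]), np.float64(26.40645056977172))
w stand [479.6 324.9] 42.58742112824475 (array([479.8, 324.6]), np.float64(42.108091719673226)) [481.  324.2  14.5]Traceback (most recent call last):
  File "<stdin>", line 17, in <module>
  File "h.py", line 28, in blob
    return max(cs,key=cv2.contourArea)[:,0]
           ~~~^^^^^^^^^^^^^^^^^^^^^^^^
ValueError: max() iterable argument is empty
```

```bash
python3 - <<'E'
from h import *; from rig import bot
np.set_printoptions(precision=1,suppress=True)
pick(bot,(572.5,15.9),72,31,160,opening=80)
over(bot,(440,324.8),200,90)
st=bot.read_state(); w=bot.read_camera("wrist"); cv2.imwrite("pics/w4.png",w["image"]); np.savez("w4.npz",**w,ee_pos=st["ee_pos"],tool_rot=st["tool_rot"])
P=cloud(w,st); h=cv2.cvtColor(w["image"],cv2.COLOR_BGR2HSV)
m=(np.hypot(P[...,0]-480,P[...,1]-325)<60)&(abs(P[...,2]-14)<4); q=plane(w,blob(m),14,st); print(circ(q),circ(plane(w,blob(m&(h[...,2]<70)),14,st)))
print(st["grip_width"])
E
```

```text
picked w 52.2 52.3 F [ 1.1 -0.4 -0.7] t 29.1917
(array([479.1, 327.8]), np.float64(41.18939411855194)) (array([479. , 327.8]), np.float64(40.970312945249944))
52.49305118114035
```

View pics/w4.png

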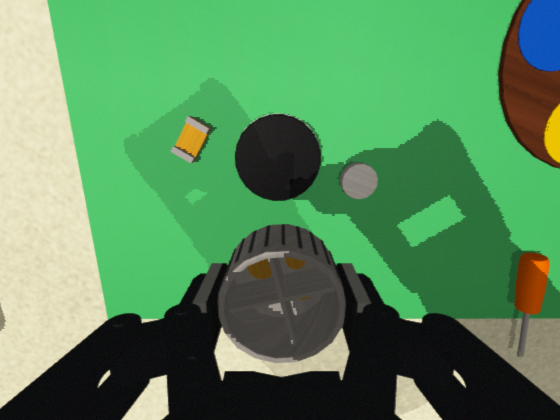

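The basket is held level, centred at (281,300). The stand is at (278,157), with the tin to its right and the holder to its left, so I'll set down with the jaws along x.

```bash
python3 - <<'E'
from h import *; from rig import bot
np.set_printoptions(precision=1,suppress=True)
place(bot,(480,327),0,37,160,opening=75)
over(bot,(500,-200),200,72)
np.set_printoptions(precision=1,suppress=True)
for n in("top","scene"):
    c=bot.read_camera(n); P=cloud(c); np.savez(n+"5.npz",**c)
    b=(P[...,2]>40)&(P[...,2]<56)&(np.hypot(P[...,0]-480,P[...,1]-327)<45)
    s=(abs(P[...,2]-14)<4)&(np.hypot(P[...,0]-480,P[...,1]-327)<50)
    print(n,"basket",circ(plane(c,blob(b),48)),"stand",circ(plane(c,blob(s|b),14)))
x,y=416,300; cv2.imwrite("pics/s5.png",cv2.resize(c["image"][y-60:y+60,x-80:x+80],None,fx=4,fy=4))
t=np.load("top5.npz")["image"]; cv2.imwrite("pics/t5.png",cv2.resize(t[150:300,90:490],None,fx=1.9,fy=1.9))
st=bot.read_state(); w=bot.read_camera("wrist"); P=cloud(w,st)
for k in("yellow","red","blue"):
    m=(abs(P[...,2]-84)<6)&mask(w,k)
    if m.sum()>50: print(k,m.sum(),circ(plane(w,blob(m),84,st)))
E
```

```text
placed hit True [480.4 327.2  38.1] t 34.5417
top basket (array([479.1, 325. ]), np.float64(26.549327133733353)) stand (array([477.5, 326.5]), np.float64(40.52685117260132))
scene basket (array([482.5, 328.6]), np.float64(27.420274792116068)) stand (array([477.8, 329.1]), np.float64(42.03056267138811))
yellow 3375 (array([ 444.6, -328.7]), np.float64(26.957089042673097))
red 4596 (array([ 530. , -348.9]), np.float64(26.861248693035268))
blue 4686 (array([ 559.5, -265.3]), np.float64(27.01414534912811))
```

View pics/s5.png

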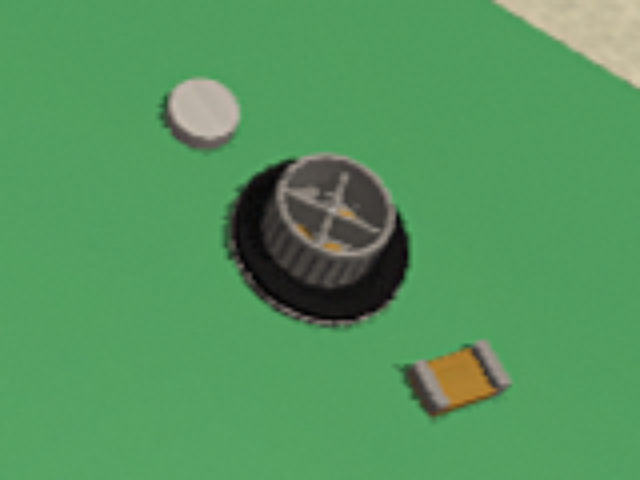

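The basket stands upright on the block within about 2 mm of its middle. The jars go back now.

```bash
python3 - <<'E'
from h import *; from rig import bot
np.set_printoptions(precision=1,suppress=True)
for k,p,d,c in(("blue",(559.3,-265.8),23,(592.9,80.0)),("red",(530,-349.2),298,(551,-49)),("yellow",(444.6,-328.7),213,(507,36.7))):
    print(k); w=pick(bot,p,d,75,190)
    assert w>50
    place(bot,c,72,81,190)
over(bot,(440,20),290,72)
st=bot.read_state(); w=bot.read_camera("wrist"); P=cloud(w,st); cv2.imwrite("pics/w6.png",w["image"])
for k,c in(("blue",(592.9,80.2)),("red",(550.9,-49)),("yellow",(507.2,36.7))):
    m=(abs(P[...,2]-90)<6)&mask(w,k)
    if m.sum()>50: r=circ(plane(w,blob(m),90,st)); print(k,r,r[0]-c)
E
```

```text
blue
picked w 55.2 54.5 F [ 0.4  0.5 -2.3] t 39.8833
placed hit True [593.4  79.9  82.1] t 43.675
red
picked w 54.7 54.4 F [ 0.1 -0.1 -1.5] t 47.7167
placed hit True [551.6 -49.1  82.1] t 51.375
yellow
picked w 55.1 55.1 F [ 0.3 -0.3 -2.1] t 54.9667
placed hit True [507.6  36.6  82. ] t 58.8333
blue (array([593. ,  79.3]), np.float64(26.901281297237453)) [ 0.1 -0.9]
red (array([551.1, -47.7]), np.float64(27.162224225951576)) [0.2 1.3]
yellow (array([507.3,  36.2]), np.float64(27.10255039941092)) [ 0.1 -0.5]
```

View pics/w6.png

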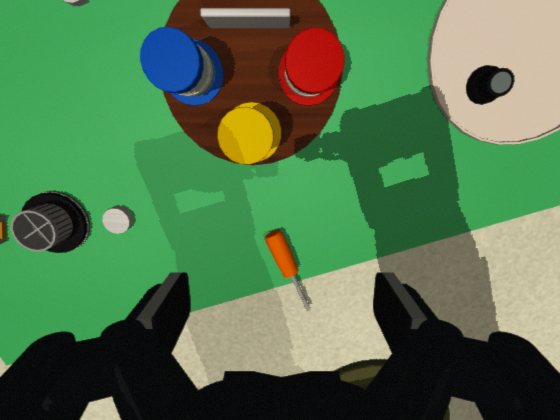

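All three jars stand upright on their own coasters, the basket is on its block at (40,225), and the loupe is undisturbed at (492,83).

```bash
python3 -c "
from rig import bot
bot.dwell(0.5); print(bot.finish_job(), bot.read_state()['clock'])"
```

```text
the job is handed in; nothing more can be done
the job is handed in; nothing more can be done
```

The job is done and handed in at about 60 s on the robot's clock, against the 120 s limit. I stood all three jars in the white tray, set the basket on the black block, then put each jar back on its own coaster.

- **Jars:** in the last wrist-camera check they stood upright, with each lid centre within about 1.4 mm of its coaster's centre.
- **Basket:** it stands upright on the block. The wrist view before placing put the block's centre within 1.5 mm of the set-down point. The fixed cameras afterwards put the basket 2–5 mm off centre.
- **Loupe:** it looked undisturbed in the last picture. I didn't measure it again.
- **Camera disagreement:** the top and scene cameras differed from each other, and from the gripped positions, by 2–5 mm. I used the wrist camera, which agreed with the robot's own placements to about 2 mm.
- **Set-down:** each set-down stopped on contact about 1 mm higher than I calculated, so any drop on release was 1–2 mm at most.

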